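# Swing the fixture's slotted bracket onto its locating stud

## Robot

A 6-joint arm with a two-finger parallel gripper is mounted at the origin on the work surface. World frame = base frame: x ahead of the robot, y to its left, z up, the work surface at z = 0. Lengths are in m, angles in degrees, forces in N, time in s.
With the tool pointing down it reaches from about 0.3 to 0.75 m from the base axis. Payload 8.5 kg.
Tool frame: the origin (TCP) lies between the finger pads; the fingertips stand 17 mm ahead of it and the grasp point (between the pads) lies 2 mm behind it (env.tip_reach is the distance from the TCP to the fingertips, in m); z points along the fingers, y is the line along which they close (so a half turn about z gives the same grasp; the last joint's range is limited). The gripper opens to 85 mm and grips with 20 to 120 N. Pads are 22 mm wide; open, the fingers measure 114 mm over their backs; the gripper's body (76 mm by 85 mm) begins 54 mm behind the grasp point. The pads swing forward as they close: fully open they stand 13 mm farther back than shut.
Start: joints at [51.893, 21.807, 74.336, -0, 83.858, -12.336], TCP at [0.239, 0.495, 0.248] pointing down, gripper open.
Joint ranges: [-178.18, 178.18], [-50.72, 133.34], [12.68, 142.11], [-81.47, 261.47], [9.98, 163.14], [-165.26, 165.26]. Speed limits (degrees/s): [136.94, 136.94, 180, 180, 180, 180].

## Interface

Orientations are given as a 3x3 rotation matrix whose columns are the frame's x, y, z axes.
In Python, from rig import env, viewer gives the robot as it stands.
- The arm moves only by the tool move_arm, never from a script. Its argument "motion" is a list of rows, each a list of 2 entries, a list of its own where there are three numbers: the shift along the tool's x, y, z normalised to -1 to 1, where 1 is 50 mm, then the turn, a rotation vector about the tool's x, y, z normalised to -1 to 1, where 1 is 8 degrees. A call has 1 to 20 rows; each row shifts and turns the commanded pose from where the row before left it, along the tool's axes as they then stand; what a row does not reach is not made up. A row lasts 1/10 s, in which the tool goes at most 50 mm and 8.59 degrees, less where a joint would pass 70% of its speed; a pose out of reach is approached as far as the arm can. A call with a number of a shift or a turn outside -1 to 1 is refused whole. A call with a gripper value outside its range is refused whole. "claw" is the closure, from 0 (fully open) to 1 (shut), set as the call begins (left out, the last holds). The fingers move at their own pace and stop on an object; "force" is the grip in N (left out, the last holds). Time passes only in rows, so rows that do not move let the fingers close. It gives the time, the measured TCP pose, the force, the opening and the grip force at its end, in the units of the state.
- env.observe(): the state, without advancing time (a new reading comes with each control period).
- viewer.get_image(name): name is "scene" or "side" or "wrist"; returns a dict with "frame" (480x640x3 uint8, red, green, blue), "depth" (480x640 float32, m along the optical axis (not along the pixel's ray), 0 where there is no reading), "fx", "fy", "cx", "cy" (pixels), "eye" and "attitude" of the camera in the world; the wrist camera has in their place "T_tool_cam" (4x4, takes a point from camera to tool coordinates, whose origin is the TCP and whose axes are the flange's). Camera axes: x right, y up, looking along -z (the intrinsics and any distortion apply to the point x, -y, -z); pixel columns grow to the right and rows downward; lengths in m; the calibration is good to about 2 mm. The wrist camera is an equidistant fisheye: a pixel r from the principal point sees the ray r / f radians off the axis. A picture is of the moment at which its call begins: read the wrist's pose just before it.
- env.close_job(): hands the job in; it is judged then, once.
The state is a dict: "time_s": time; "q": joint angles; "qvel": joint speeds; "joint_efforts": joint torques, N m; "position": TCP position; "tool_rot": TCP orientation; "ft_force": force on the tool from outside, world axes, zero at the start; "wrist_torque": the same for the moment, N m; "grip_width": finger opening in m; "gripper_force": force on a finger pad.
Only numpy, scipy, OpenCV 4.12 (cv2) and the standard library are available. Lean on these libraries where they do the work, as an engineer would, in place of code of your own. Each camera call takes 0.05 s, during which the arm holds its last target. There are 200 camera calls.

## Task

On the inspection fixture, swing the slotted bracket with the black knob about its pivot bolt, lifted just clear of the plate's fittings, until its slot drops over the slim pointed stud (not the broad flat rest button). The bracket must end lying flat on the fixture plate, still on its pivot bolt, with the stud standing in the slot, and be let go.

Things in the scene. Friction and masses are not known exactly. Their poses are not given: they have to be found in the camera images.
- knob (a point): Centre (half-way up) of the upright round black knob on the bracket, 24 mm across, 50 mm tall, 31 mm above the bar's underside. The bracket: a loose flat steel bar 225 x 60 x 6 mm, about 0.3 kg, lying on the fixture plate, its 18 mm hole round the pivot bolt. x points along the bar from hole through slot to knob (170 mm from the hole's centre, 25 mm from the bar's end), z up.
- slot (a point): Centre of the bracket's slot, at the bar's underside, 115 mm from the hole's centre and 55 mm from the knob, between the two. A closed rectangle 36 mm along the bar and 28 mm across, through the bar. Same axes as the knob.
- pivot (a point): Foot of the bolt on which the bracket swings, on the upper face of the fixture plate (dark steel, 260 x 300 x 18 mm, fixed). The bolt is fixed, shank 10 mm across; its hexagon head, 28 mm across, begins 50 mm above the plate: below it the bracket can be raised 40 mm and swung freely. x points over the plate's middle; stud and rest button stand 60 degrees either side of it, either way round.
- stud_foot (a point): Foot of the slim steel stud, on the upper face of the fixture plate, 115 mm from the pivot bolt: fixed, 12 mm across, 16 mm high, the uppermost 6 mm tapering to 6 mm across. The rest button, opposite it on the plate, is a flat steel disc 40 mm across, also fixed and 16 mm high, too broad for the slot.

How it is judged (in metres and radians):
At the end, for the whole second after the job is handed in: The stud stands in the slot (slot centre within 13 mm of the stud, sideways), the bracket lies flat on the fixture plate (slot's underside less than 4 mm and the knob's centre less than 37 mm above the plate, tilt under 0.1 rad), still on its pivot bolt (knob 155 to 185 mm from it, sideways) (horizontal distance between slot and stud_foot below 0.013 m and z of slot in the frame of stud_foot below 0.004 m and z of knob in the frame of pivot below 0.037 m and angle between knob's own z axis and vertical below 0.1 rad and horizontal distance between knob and pivot between 0.155 and 0.185 m); the robot touches nothing.
It also fails if it takes over 35 s, if anything falls off the work surface, if the arm or the gripper's body presses on something with over 40 N, if the wrist force passes 120 N, or if a joint passes its speed limit or range.

## Working session

There is one attempt and no reset: what is moved stays moved. The work goes in short steps, Python scripts to look and compute and a tool call to move; the robot and the scene stay as the last step left them, time stands still between calls to the robot, and variables do not carry over. Pictures are saved under pics/ and viewed, at most 10 in all, crops included, and the job is handed in when it is done.

Besides the shell and the picture viewer there is one more tool, called after ">>>" as name(argument=value, ...) on one line, values as JSON. move_arm: Moves the arm, as the interface text tells. Scaled input: -1 to 1 covers 50 mm each way for a shift and 8 degrees each way for a turn. Its arguments: {"type":"object","properties":{"motion":{"type":"array","items":{"type":"array"}},"claw":{"type":"number"},"force":{"type":"number"}},"required":["motion"]}

```bash
mkdir -p pics; ls; cat > h.py <<'E'
import numpy as np, cv2
from rig import env, viewer
def grab(n):
    s=env.observe(); im=viewer.get_image(n); np.savez(f'pics/{n}.npz',**{k:np.array(v) for k,v in im.items()},pos=s['position'],rot=s['tool_rot'])
    return im
def cast(im,u,v,z):
    d=np.array([(u-im['cx'])/im['fx'],-(v-im['cy'])/im['fy'],-1.])
    d=np.array(im['attitude'])@d; e=np.array(im['eye']); return e+d*(z-e[2])/d[2]
def cloud(im):
    v,u=np.mgrid[:480,:640]; D=im['depth']
    p=np.stack([(u-im['cx'])/im['fx']*D,-(v-im['cy'])/im['fy']*D,-D],-1)
    return p@np.array(im['attitude']).T+np.array(im['eye'])
E
python3 - <<'E'
from h import *
s=env.observe(); print(s)
a=grab('scene');b=grab('side')
for i in (a,b): print(i['eye'],i['attitude'],i['fx'],i['fy'],[k for k in i])
cv2.imwrite('pics/a.png',a['frame'][...,::-1]);cv2.imwrite('pics/b.png',b['frame'][...,::-1])
E
```

```text
pics
{'time_s': 0.0, 'q': array([ 5.18924748e+01,  2.18423837e+01,  7.43872511e+01,  1.62447498e-03,
        8.38583612e+01, -1.23368743e+01]), 'qvel': array([ 0.00283012,  0.06565121, -0.00243928,  0.00110114, -0.08065073,
       -0.04130103]), 'joint_efforts': array([ 2.20973750e-03, -4.48451579e+01, -2.31275189e+01, -6.07091124e-05,
        4.68416591e-03, -7.49776092e-06]), 'position': array([0.23895096, 0.49506867, 0.247684  ]), 'tool_rot': array([[-9.00540095e-01,  4.34771891e-01, -9.69995062e-04],
       [ 4.34772827e-01,  9.00539377e-01, -1.19106797e-03],
       [ 3.55675876e-04, -1.49433196e-03, -9.99998820e-01]]), 'ft_force': array([-0.67607504,  0.10246663,  0.32809071]), 'wrist_torque': array([-0.01879385,  0.01495777, -0.00672193]), 'gripper_force': 0.0, 'grip_width': 0.08544066143966954}
[1.07062377 0.01129281 0.49010958] [[-1.00963465e-02 -6.38018597e-01  7.69954761e-01]
 [ 9.99886532e-01 -1.50503897e-02  6.40001650e-04]
 [ 1.11797863e-02  7.69873857e-01  6.38098156e-01]] 459.82932040822436 459.82932040822436 ['frame', 'depth', 'fx', 'fy', 'cx', 'cy', 'eye', 'attitude']
[0.3926727  0.44840409 0.5169672 ] [[-0.89196899  0.30045735 -0.33781165]
 [-0.45208745 -0.58802792  0.6707012 ]
 [ 0.00287443  0.75096507  0.66033567]] 528.6751915289593 528.6751915289593 ['frame', 'depth', 'fx', 'fy', 'cx', 'cy', 'eye', 'attitude']
```

View pics/a.png

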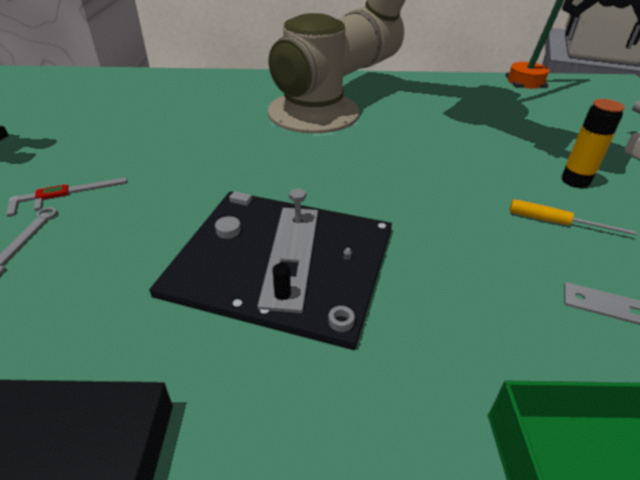

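View pics/b.png

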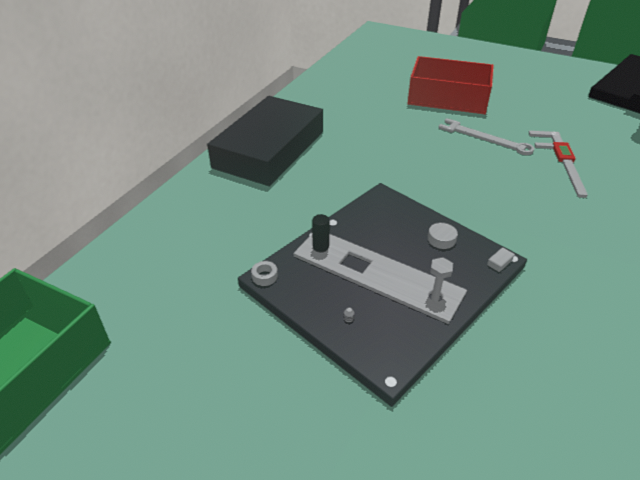

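Scene view: bolt head (298,194), knob (282,280), slim stud (347,254), button (228,227), ring (341,318). Side view: bolt head (442,267), knob (321,233), stud (349,315), button (443,236), ring (264,272).

```bash
python3 - <<'E'
from h import *
L=lambda n:dict(np.load(f'pics/{n}.npz'))
a,b=L('scene'),L('side')
ca,cb=cloud(a),cloud(b)
for n,im,c,pts in(('a',a,ca,[(298,192),(282,267),(347,250),(228,222),(341,312),(200,270),(310,240)]),('b',b,cb,[(442,265),(321,219),(349,311),(443,232),(264,268),(370,210),(400,276)])):
    for p in pts: print(n,p,c[p[1],p[0]].round(4))
# plate plane
for c in(ca,cb):
    m=(abs(c[...,0]-.5)<.25)&(abs(c[...,1])<.25)
    h,e=np.histogram(c[...,2][m],bins=np.arange(-.01,.12,.002)); print([(round(e[i],3),h[i]) for i in range(len(h)) if h[i]>40])
# blobs above the plate
    for nm,lo,hi in(('stud/button/ring',.0285,.037),('knobtop',.065,.078),('fit',.027,.1)):
        k=(m&(c[...,2]>lo)&(c[...,2]<hi)).astype(np.uint8)
        n,l,st,ce=cv2.connectedComponentsWithStats(k)
        for i in range(1,n):
            if st[i,4]>8: print(nm,st[i,4],ce[i].round(1),c[l==i].mean(0).round(4),c[l==i].max(0).round(4))
E
python3 - <<'E'
import cv2,numpy as np
a=cv2.imread('pics/a.png')[180:340,180:400];b=cv2.imread('pics/b.png')[190:350,235:475]
c=np.hstack([cv2.resize(a,None,fx=1.7,fy=3,interpolation=2),cv2.resize(b,None,fx=1.75,fy=3,interpolation=2)]);cv2.imwrite('pics/c.png',c[:, :800])
E
```

```text
a (298, 192) [ 0.4667 -0.0176  0.0787]
a (282, 267) [ 0.6337 -0.0321  0.0738]
a (347, 250) [0.5513 0.0588 0.0326]
a (228, 222) [ 0.4898 -0.1297  0.0343]
a (341, 312) [0.6671 0.0463 0.0253]
a (200, 270) [ 0.5832 -0.1582  0.017 ]
a (310, 240) [0.5173 0.0025 0.0224]
b (442, 265) [ 0.4667 -0.02    0.075 ]
b (321, 219) [ 0.6351 -0.0328  0.0736]
b (349, 311) [0.5488 0.0633 0.0345]
b (443, 232) [ 0.4924 -0.1307  0.0317]
b (264, 268) [0.684  0.0374 0.0227]
b (370, 210) [ 0.6093 -0.1469  0.0173]
b (400, 276) [ 0.5182 -0.0307  0.0226]
[(np.float64(-0.004), np.int64(1023)), (np.float64(-0.002), np.int64(27001)), (np.float64(0.0), np.int64(16809)), (np.float64(0.002), np.int64(399)), (np.float64(0.004), np.int64(202)), (np.float64(0.006), np.int64(210)), (np.float64(0.008), np.int64(213)), (np.float64(0.01), np.int64(213)), (np.float64(0.012), np.int64(206)), (np.float64(0.014), np.int64(589)), (np.float64(0.016), np.int64(11167)), (np.float64(0.018), np.int64(6073)), (np.float64(0.02), np.int64(266)), (np.float64(0.022), np.int64(2080)), (np.float64(0.024), np.int64(1228)), (np.float64(0.026), 
[... 2689 characters left out ...]
  0.0329] [ 0.472  -0.0121  0.0367]
stud/button/ring 48 [348.1 311.5] [0.5505 0.062  0.0314] [0.5562 0.0659 0.0345]
knobtop 231 [320.  221.6] [ 0.635  -0.0297  0.0715] [ 0.6476 -0.0202  0.0744]
knobtop 368 [440.8 267.9] [ 0.4666 -0.0152  0.0745] [ 0.4802 -0.0035  0.0776]
fit 594 [320. 232.] [ 0.6334 -0.0266  0.0561] [ 0.6481 -0.0192  0.0744]
fit 482 [442.1 233.3] [ 0.4926 -0.1268  0.0324] [ 0.5126 -0.1095  0.0353]
fit 270 [500.7 257.1] [ 0.4087 -0.1194  0.0288] [ 0.4231 -0.1014  0.0317]
fit 517 [439.6 273.2] [ 0.4666 -0.0151  0.0654] [ 0.4802 -0.0035  0.0776]
fit 308 [263.5 270.8] [0.6774 0.0484 0.0304] [0.6942 0.0645 0.0331]
fit 63 [348.  312.1] [0.5505 0.0623 0.0305] [0.5569 0.0665 0.0345]
```

View pics/c.png

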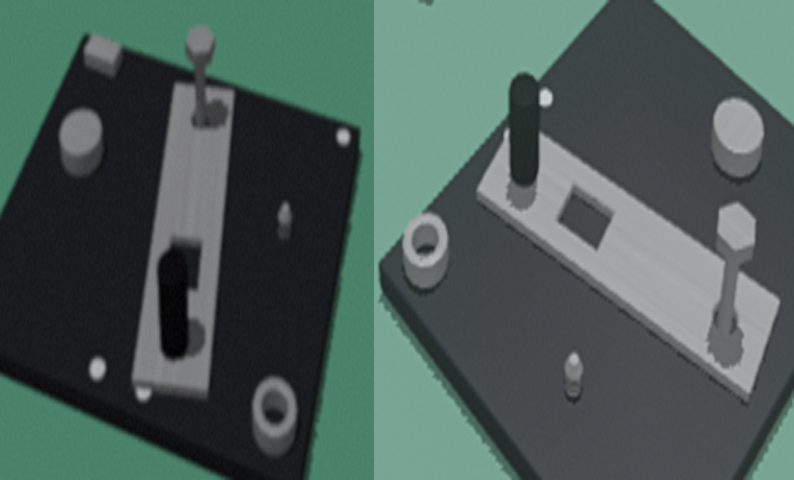

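Plate top is z≈0.018, the pivot is at (0.467,-0.0165), the stud at (0.550,0.062) and the knob at (0.636,-0.0315). The bar has to swing about +48.5°. I'll grip the knob with the fingers closing along the bar.

>>> move_arm(motion=[[[-0.586, -0.3015, 0.12], [0, 0, 0]], [[-0.586, -0.3015, 0.12], [0, 0, 0]], [[-0.586, -0.3015, 0.12], [0, 0, 0]], [[-0.586, -0.3015, 0.12], [0, 0, 0]], [[-0.586, -0.3015, 0.12], [0, 0, 0]], [[-0.586, -0.3015, 0.12], [0, 0, 0]], [[-0.586, -0.3015, 0.12], [0, 0, 0]], [[-0.586, -0.3015, 0.12], [0, 0, 0]], [[-0.586, -0.3015, 0.12], [0, 0, 0]], [[-0.586, -0.3015, 0.12], [0, 0, 0]], [[-0.586, -0.3015, 0.12], [0, 0, 0]], [[-0.586, -0.3015, 0.12], [0, 0, 0]], [[-0.586, -0.3015, 0.12], [0, 0, 0]], [[-0.586, -0.3015, 0.12], [0, 0, 0]], [[-0.586, -0.3015, 0.12], [0, 0, 0]], [[-0.586, -0.3015, 0.12], [0, 0, 0]], [[-0.586, -0.3015, 0.12], [0, 0, 0]], [[-0.586, -0.3015, 0.12], [0, 0, 0]], [[-0.586, -0.3015, 0.12], [0, 0, 0]], [[-0.586, -0.3015, 0.12], [0, 0, 0]]], claw=0)

```text
time_s: 2.1
position: [0.6363, -0.0322, 0.1276]
tool_rot: [[-0.9, 0.435, -0.001], [0.435, 0.9, 0.0], [0.001, -0.0, -1.0]]
ft_force: [-0.3, 0.6, -0.5]
grip_width: 0.0855
gripper_force: 0.0
```

>>> move_arm(motion=[[[0, 0, 0], [0, 0, 0.9625]], [[0, 0, 0], [0, 0, 0.9625]], [[0, 0, 0], [0, 0, 0.9625]], [[0, 0, 0], [0, 0, 0.9625]], [[0, 0, 0], [0, 0, 0.9625]], [[0, 0, 0], [0, 0, 0.9625]], [[0, 0, 0], [0, 0, 0.9625]], [[0, 0, 0], [0, 0, 0.9625]], [[0, 0, 0], [0, 0, 0.9625]], [[0, 0, 0], [0, 0, 0]], [[0, 0, 0], [0, 0, 0]], [[0, 0, 0], [0, 0, 0]]])

```text
time_s: 3.3
position: [0.6357, -0.031, 0.1282]
tool_rot: [[0.086, 0.996, -0.0], [0.996, -0.086, 0.0], [0.0, -0.0, -1.0]]
ft_force: [0.0, 0.4, 0.3]
grip_width: 0.0852
gripper_force: 0.0
```

```bash
python3 - <<'E'
from h import *
s=env.observe(); print(s['time_s'],s['position'],s['tool_rot'].round(4),s['q'],env.tip_reach)
w=grab('wrist'); print(w['fx'],w['cx'],w['cy'],np.array(w['T_tool_cam']).round(4))
cv2.imwrite('pics/w1.png',w['frame'][...,::-1])
E
```

```text
3.3 [ 0.63567667 -0.03099076  0.12815718] [[ 8.580e-02  9.963e-01 -4.000e-04]
 [ 9.963e-01 -8.580e-02  1.000e-04]
 [ 1.000e-04 -4.000e-04 -1.000e+00]] [-1.34306685e+01  3.61107885e+01  6.98244974e+01  1.11295724e-03
  7.40860853e+01 -8.51027756e+00] 0.017
371.64829954431775 318.5537735884319 234.03774370222766 [[ 7.000e-04  9.601e-01  2.797e-01  7.130e-02]
 [ 1.000e+00 -9.000e-04  8.000e-04  0.000e+00]
 [ 1.000e-03  2.797e-01 -9.601e-01 -1.266e-01]
 [ 0.000e+00  0.000e+00  0.000e+00  1.000e+00]]
```

View pics/w1.png

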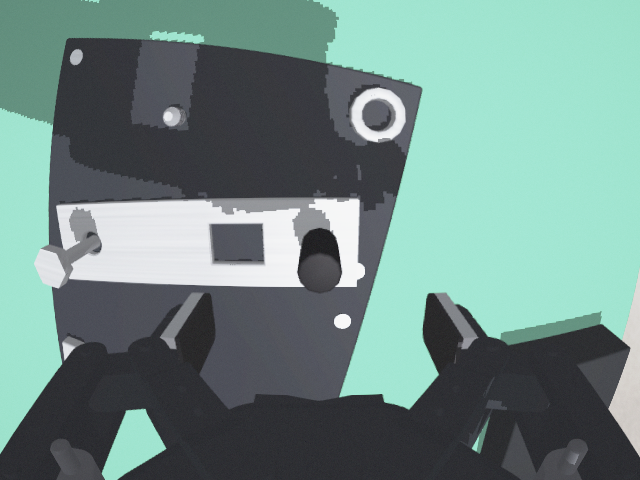

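Wrist view: knob top is at (320,272), midway between the fingers. Stud tip is at about (172,117), slot centre at (237,243), ring at (377,114). I'll cast these points onto their known heights.

```bash
cat >> h.py <<'E'
def wcast(w,u,v,z):
    a,b=u-w['cx'],v-w['cy']; r=np.hypot(a,b); t=r/w['fx']
    d=np.array([a/r*np.sin(t),-b/r*np.sin(t),-np.cos(t)])
    T=w['T_tool_cam']; R=w['rot']; e=w['pos']+R@T[:3,3]; d=R@T[:3,:3]@d
    return (e+d*(z-e[2])/d[2]).round(4)
E
python3 - <<'E'
from h import *
w=dict(np.load('pics/wrist.npz'))
for n,u,v,z in(('knobtop',320,272,.074),('stud tip',172,117,.034),('slot top',237,243,.024),('bolt foot',96,246,.024),('ring',377,114,.032),('bolthead top',51,267,.076)): print(n,wcast(w,u,v,z))
E
```

```text
knobtop [ 0.6361 -0.0332  0.074 ]
stud tip [0.5526 0.0584 0.034 ]
slot top [ 0.5815 -0.0286  0.024 ]
bolt foot [ 0.4696 -0.0222  0.024 ]
ring [0.677  0.0464 0.032 ]
bolthead top [ 0.4665 -0.0192  0.076 ]
```

>>> move_arm(motion=[[[-0.03, 0, 0.2], [0, 0, 0]], [[0, 0, 0.3], [0, 0, 0]], [[0, 0, 0.3], [0, 0, 0]], [[0, 0, 0.3], [0, 0, 0]], [[0, 0, 0.2], [0, 0, 0]], [[0, 0, 0.1], [0, 0, 0]], [[0, 0, 0], [0, 0, 0]], [[0, 0, 0], [0, 0, 0]]])

```text
time_s: 4.15
position: [0.6359, -0.0326, 0.0588]
tool_rot: [[0.088, 0.996, 0.001], [0.996, -0.088, -0.0], [-0.0, 0.001, -1.0]]
ft_force: [-0.5, -1.3, 0.8]
grip_width: 0.0856
gripper_force: 0.0
```

>>> move_arm(motion=[[[0, 0, 0], [0, 0, 0]], [[0, 0, 0], [0, 0, 0]], [[0, 0, 0], [0, 0, 0]], [[0, 0, 0], [0, 0, 0]], [[0, 0, 0], [0, 0, 0]], [[0, 0, 0], [0, 0, 0]], [[0, 0, 0], [0, 0, 0]], [[0, 0, 0], [0, 0, 0]], [[0, 0, 0], [0, 0, 0]], [[0, 0, 0], [0, 0, 0]], [[0, 0, 0], [0, 0, 0]], [[0, 0, 0], [0, 0, 0]]], claw=1, force=80)

```text
time_s: 5.35
position: [0.6359, -0.0325, 0.0588]
tool_rot: [[0.088, 0.996, 0.001], [0.996, -0.088, -0.0], [-0.0, 0.001, -1.0]]
ft_force: [0.2, 0.1, 5.2]
grip_width: 0.0222
gripper_force: 78.6
```

>>> move_arm(motion=[[[0, 0, -0.08], [0, 0, 0]], [[0, 0, -0.08], [0, 0, 0]], [[0, 0, -0.08], [0, 0, 0]], [[0, 0, -0.08], [0, 0, 0]], [[0, 0, -0.08], [0, 0, 0]], [[0, 0, -0.08], [0, 0, 0]], [[0, 0, 0], [0, 0, 0]], [[0, 0, 0], [0, 0, 0]], [[0, 0, 0], [0, 0, 0]]])

```text
time_s: 6.25
position: [0.6355, -0.0325, 0.0821]
tool_rot: [[0.088, 0.996, -0.0], [0.996, -0.088, 0.0], [0.0, -0.0, -1.0]]
ft_force: [-0.4, 0.2, -2.0]
grip_width: 0.0222
gripper_force: 78.4
```

```bash
python3 - <<'E'
from h import *
a=grab('scene');b=grab('side')
c=np.hstack([cv2.resize(a['frame'][170:350,170:400],(400,400),interpolation=2),cv2.resize(b['frame'][180:350,235:475],(400,400),interpolation=2)])
cv2.imwrite('pics/lift.png',c[...,::-1])
c=cloud(b)
for p in((330,250),(400,270),(375,270),(455,290)): print(p,c[p[1],p[0]].round(4))
E
```

```text
(330, 250) [ 0.6108 -0.0112  0.046 ]
(400, 270) [ 0.5156 -0.0164  0.0476]
(375, 270) [ 0.5434 -0.0018  0.0479]
(455, 290) [ 0.4447 -0.0166  0.0454]
```

View pics/lift.png

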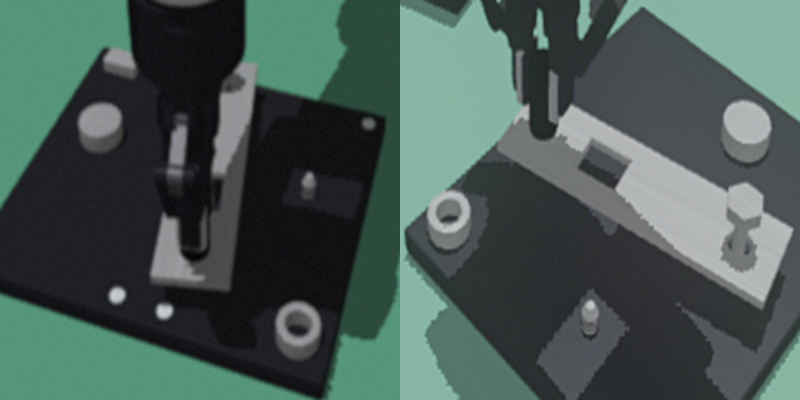

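Bar is lifted level about 22 mm, still on the bolt. Now I'll swing it 47.8° about the pivot in 20 rows.

>>> move_arm(motion=[[[0.14, -0.003, 0], [0, 0, -0.299]], [[0.14, -0.003, 0], [0, 0, -0.299]], [[0.14, -0.003, 0], [0, 0, -0.299]], [[0.14, -0.003, 0], [0, 0, -0.299]], [[0.14, -0.003, 0], [0, 0, -0.299]], [[0.14, -0.003, 0], [0, 0, -0.299]], [[0.14, -0.003, 0], [0, 0, -0.299]], [[0.14, -0.003, 0], [0, 0, -0.299]], [[0.14, -0.003, 0], [0, 0, -0.299]], [[0.14, -0.003, 0], [0, 0, -0.299]], [[0.14, -0.003, 0], [0, 0, -0.299]], [[0.14, -0.003, 0], [0, 0, -0.299]], [[0.14, -0.003, 0], [0, 0, -0.299]], [[0.14, -0.003, 0], [0, 0, -0.299]], [[0.14, -0.003, 0], [0, 0, -0.299]], [[0.14, -0.003, 0], [0, 0, -0.299]], [[0.14, -0.003, 0], [0, 0, -0.299]], [[0.14, -0.003, 0], [0, 0, -0.299]], [[0.14, -0.003, 0], [0, 0, -0.299]], [[0.14, -0.003, 0], [0, 0, -0.299]]])

```text
time_s: 8.35
position: [0.5914, 0.0965, 0.0822]
tool_rot: [[-0.68, 0.733, -0.0], [0.733, 0.68, 0.0], [0.0, -0.0, -1.0]]
ft_force: [-0.0, 0.9, -3.0]
grip_width: 0.0222
gripper_force: 78.4
```

>>> move_arm(motion=[[[0, 0, 0], [0, 0, 0]], [[0, 0, 0], [0, 0, 0]]])

```text
time_s: 8.55
position: [0.5917, 0.0961, 0.0823]
tool_rot: [[-0.678, 0.735, 0.0], [0.735, 0.678, -0.0], [-0.0, 0.0, -1.0]]
ft_force: [-0.2, -0.2, -2.7]
grip_width: 0.0221
gripper_force: 78.4
```

```bash
python3 - <<'E'
from h import *
a=grab('side');b=grab('wrist')
c=np.hstack([cv2.resize(b['frame'][40:440,100:500],(400,400),interpolation=2),cv2.resize(a['frame'][220:390,235:475],(400,400),interpolation=2)])
cv2.imwrite('pics/sw.png',c[...,::-1])
E
```

```text
(no output)
```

View pics/sw.png

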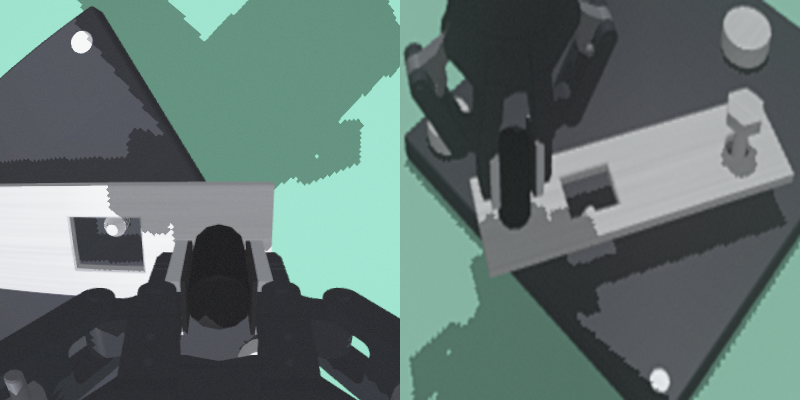

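Wrist view (crop offset 100,40): stud tip is at about (215,267), visible inside the slot near its far edge. Slot outline corners are about (168,217+40), (241,257), (175,307), (244,310). I'll check the offset.

```bash
python3 - <<'E'
from h import *
w=dict(np.load('pics/wrist.npz'))
cs=np.array([wcast(w,u,v,.0465) for u,v in((168,256.5),(241,257),(175,306),(244,310))]); print(cs)
s=cs.mean(0); t=wcast(w,215,267,.034)
print(s,t,'tool-frame stud-slot mm',((t-s)@w['rot']*1000).round(1))
print('bar edges', [wcast(w,u,v,.0465) for u,v in((273+100,183+40),(100,225))])
E
```

```text
[[0.5292 0.0549 0.0465]
 [0.5566 0.0806 0.0465]
 [0.5475 0.0348 0.0465]
 [0.5752 0.0595 0.0465]]
[0.552125 0.05745  0.0465  ] [0.5508 0.0614 0.034 ] tool-frame stud-slot mm [ 3.8  1.7 12.5]
bar edges [array([0.5904, 0.1343, 0.0465]), array([0.4902, 0.0412, 0.0465])]
```

>>> move_arm(motion=[[[0.047, 0, 0], [0, 0, -0.1]], [[0.047, 0, 0], [0, 0, -0.1]], [[0, 0, 0], [0, 0, 0]], [[0, 0, 0.05], [0, 0, 0]], [[0, 0, 0.05], [0, 0, 0]], [[0, 0, 0.05], [0, 0, 0]], [[0, 0, 0.05], [0, 0, 0]], [[0, 0, 0.05], [0, 0, 0]], [[0, 0, 0.05], [0, 0, 0]], [[0, 0, 0.05], [0, 0, 0]], [[0, 0, 0.05], [0, 0, 0]], [[0, 0, 0.04], [0, 0, 0]], [[0, 0, 0.02], [0, 0, 0]], [[0, 0, 0], [0, 0, 0]], [[0, 0, 0], [0, 0, 0]]])

```text
time_s: 10.15
position: [0.5885, 0.0996, 0.0594]
tool_rot: [[-0.699, 0.715, 0.0], [0.715, 0.699, -0.0], [-0.0, 0.0, -1.0]]
ft_force: [-0.6, -0.4, -1.7]
grip_width: 0.0224
gripper_force: 78.4
```

>>> move_arm(motion=[[[0, 0, 0], [0, 0, 0]], [[0, 0, 0], [0, 0, 0]], [[0, 0, 0], [0, 0, 0]], [[0, 0, 0], [0, 0, 0]], [[0, 0, 0], [0, 0, 0]], [[0, 0, 0], [0, 0, 0]], [[0, 0, 0], [0, 0, 0]], [[0, 0, 0], [0, 0, 0]], [[0, 0, 0], [0, 0, 0]], [[0, 0, 0], [0, 0, 0]]], claw=0)

```text
time_s: 11.15
position: [0.5884, 0.0996, 0.0593]
tool_rot: [[-0.699, 0.715, -0.0], [0.715, 0.699, -0.0], [0.0, -0.0, -1.0]]
ft_force: [-1.0, 0.6, -0.5]
grip_width: 0.0856
gripper_force: 0.0
```

>>> move_arm(motion=[[[0, 0, -0.2], [0, 0, 0]], [[0, 0, -0.4], [0, 0, 0]], [[0, 0, -0.4], [0, 0, 0]], [[0, 0, -0.4], [0, 0, 0]], [[0, 0, -0.4], [0, 0, 0]], [[0, 0, -0.4], [0, 0, 0]], [[0, 0, 0], [0, 0, 0]], [[0, 0, 0], [0, 0, 0]], [[0, 0, 0], [0, 0, 0]]])

```text
time_s: 12.05
position: [0.5879, 0.0996, 0.1684]
tool_rot: [[-0.699, 0.715, -0.002], [0.715, 0.699, 0.0], [0.001, -0.001, -1.0]]
ft_force: [1.0, 0.7, -0.4]
grip_width: 0.0858
gripper_force: 0.0
```

```bash
python3 - <<'E'
from h import *
a=grab('side');b=grab('wrist')
c=np.hstack([cv2.resize(b['frame'][40:440,60:460],(400,400),interpolation=2),cv2.resize(a['frame'][220:390,235:475],(400,400),interpolation=2)])
cv2.imwrite('pics/end.png',c[...,::-1])
p=cloud(a); m=(p[...,2]>.02)&(p[...,2]<.03)&(p[...,0]>.43)&(p[...,0]<.66)&(abs(p[...,1]-.06)<.1)
q=p[m]; A=np.c_[q[:,:2],np.ones(len(q))]; k=np.linalg.lstsq(A,q[:,2],rcond=None)[0]; print(len(q),k, np.percentile(q[:,2],[5,50,95]))
E
```

```text
5972 [ 0.00299246 -0.00141024  0.02152192] [0.02136081 0.02300514 0.02456895]
```

View pics/end.png

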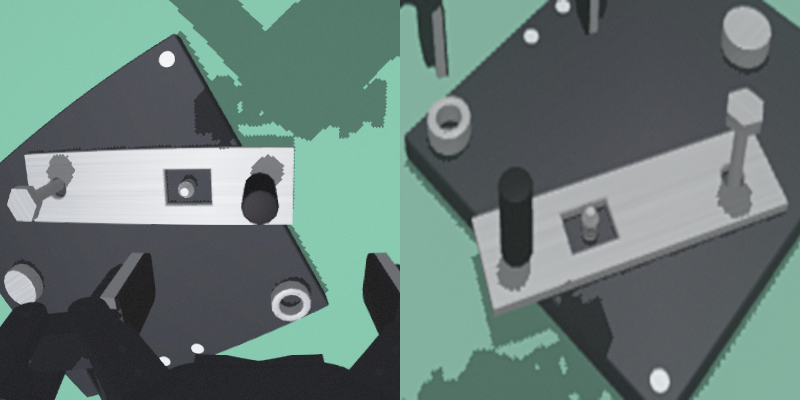

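The stud stands in the middle of the slot, the bar lies flat with its top at 0.023 m, and the gripper is clear. Handing in.

```bash
python3 -c "
from rig import env
print(env.close_job())"
```

```text
the job is handed in; nothing more can be done
None
```

The job is handed in at about 12 s of the 35 s: the last pictures show the bracket lying flat on the plate, still on its pivot bolt, with the slim stud in its slot and the gripper clear; the hand-in returned no verdict.

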